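# Open the forge blower's air gate fully and start it

## Robot

A 7-joint arm with a two-finger parallel gripper is mounted at the origin on the work surface. World frame = base frame: x ahead of the robot, y to its left, z up, the work surface at z = 0. Lengths are in m, angles in rad, forces in N, time in s.
With the tool pointing down it reaches from about 0.425 to 0.875 m from the base axis. Payload 4.7 kg.
Tool frame: the origin (TCP) lies midway between the tips of the shut fingers; the grasp point (between the pads) lies 19 mm behind it; z points along the fingers, x is the direction in which the jaws open and shut, and the axes are right-handed (so a half turn about z gives the same grasp; the last joint's range is limited). The gripper opens to 87 mm and grips with 3 to 60 N. Pads are 19 mm wide; open, the fingers measure 117 mm over their backs; the gripper's body (75 mm by 190 mm) begins 51 mm behind the grasp point.
Start: joints at [1.124, 0.321, -0.07, 1.45, 0.023, 1.371, -0.057], TCP at [0.289, -0.582, 0.223] pointing down, gripper open.
Joint ranges: [-2.86, 2.86], [-0.3, 2.09], [-1.38, 1.24], [0.06, 2.45], [-1.56, 4.7], [0.09, 2.05], [-2.69, 2.69]. Speed limits (rad/s): [2.57, 2.57, 3.14, 3.14, 3.14, 3.14, 3.14].

## Interface

Orientations are given as a rotation vector (axis times angle).
In Python, from bench import get_state, eyes, ticket gives the robot as it stands.
- The arm moves only by the tool carry_out, never from a script. Its argument "motion" is a list of rows, each a list of 2 entries, a list of its own where there are three numbers: the shift along the world's x, y, z in m, then the turn about the world's z in rad. A call has 1 to 20 rows; each row is the pose to reach, as a shift and turn from the pose commanded when the call began; what a row does not reach only later rows make up. A row lasts 1/10 s, in which the tool goes at most 50 mm and 8.59 degrees, less where a joint would pass 70% of its speed; a pose out of reach is approached as far as the arm can. A call with a gripper value outside its range is refused whole. "grip" is the gripper command: -1 is fully open, 1 is shut, values between are in proportion, set as the call begins (left out, the last holds). The fingers move at their own pace and stop on an object; "squeeze" is the grip in N (left out, the last holds). Time passes only in rows, so rows that repeat a pose let the fingers close. It gives the time, the measured TCP pose, the force and the opening at its end, in the units of the state.
- get_state(): the state, without advancing time (a new reading comes with each control period).
- eyes.get_image(name): name is "scene" or "top" or "wrist"; returns a dict with "pixels" (400x640x3 uint8, blue, green, red), "mtx" (3x3 intrinsics, pixels), "extrinsics" (4x4, takes a point from camera to world coordinates). Camera axes: x right, y down, z forward; pixel columns grow to the right and rows downward; lengths in m; the calibration is good to about 2 mm. A picture is of the moment at which its call begins. There is no depth.
- ticket.close_job(): hands the job in, once; it reports no verdict.
The state is a dict: "time": time; "joint_positions": joint angles; "qd": joint speeds; "joint_torque": joint torques, N m; "position": TCP position; "tool_rot": TCP orientation; "ft_force": force on the tool from outside, world axes, zero at the start; "torque": the same for the moment, N m; "grip_width": opening from 0.0 (shut) to 1.0 (fully open).
Only numpy, scipy, OpenCV 4.12 (cv2) and the standard library are available. Lean on these libraries where they do the work, as an engineer would, in place of code of your own. Each camera call takes 0.05 s, during which the arm holds its last target. There are 200 camera calls.

## Task

The forge blower's air gate is shut. Using only a push of the fingertips, slide the wooden T-handle on top of the gate box past the half-open catch in the middle and on to the stop at the other end of its slot, and only when it stays there, fully open, press the start button on the switch box fully down and let it come up again. Do not pinch the handle, and leave the tin, the steel drift and the wooden blank where they are.

Things in the scene. Friction and masses are not known exactly. Their poses are not given: they have to be found in the camera images.
- gate_box: Fixed blower unit: grey gate box 240 (x) x 130 (y) x 100 mm tall, slot along x in its top; origin at the centre of its underside, on the bench. +x = opening direction; turned by up to 0.4 rad. On its +y side a duct, a blue blower (184 mm disc, 200 mm from the origin) and motor, to y = 335, up to 190 mm high; on -y a duct stub to y = -145. Notches beside slot: x = -44 shut, 0 half, +44 full.
- air_gate (a joint): Sliding handle, in m along the gate box's +x: 0 = shut, at its stop (starts within 6 mm), 0.044 = half-open catch (first detent), 0.088 = fully open, at the far stop. 7 to 9 N of push takes it out of the shut place, about as much out of the catch. Let go between about 0.024 and 0.064 it returns to the catch (within 4 mm); pushed beyond 0.073 it snaps to the far stop and stays.
- gate_handle (a point): Centre of the top edge of the T-handle, 172 mm above the bench, on the gate box's middle line (its y = 0); moves with it. The grip is an upright plate, 26 mm thick along the box's x, 110 mm long along its y, 40 mm tall (132 to 172 mm above the bench), on a 10 mm post at its middle; the box top lies at 100 mm, 32 mm below the grip.
- rear_cheek: Wooden cheek (knife-handle scale, three brass pins) on the shut (-x) side of the T-handle's grip, 10 x 110 x 40 mm, origin at its centre, 8 mm behind the grip's middle plane and 152 mm above the bench; its outer face is the one to push.
- front_cheek: The same cheek on the fully open (+x) side of the grip. Fingers pressing on both cheeks at once count as pinching.
- switch_box: Fixed dark steel box, 90 x 75 x 50 mm tall, on the bench; origin at the centre of its underside. The start button is in the middle of its top.
- start_button_top (a point): Centre of the top face of the black round start button, 32 mm in diameter, in a round steel collar of 48 mm that stands 12 mm above the box; the face stands 10 mm above the collar when up. Pressed straight down.
- start_button (a joint): Travel of the start button in m: 0 = up, 0.006 = fully down; a spring that needs about 5 N, it comes up by itself.
- rivet_tin: Loose round tin, 64 mm across, 100 mm tall, standing; origin at the centre of its underside. Leave alone.
- steel_drift: Loose round steel drift standing upright, 32 mm across, 100 mm tall, narrower at the top; origin at the centre of its underside. Leave alone.
- handle_blank: Loose wooden knife-handle blank, 35 x 125 x 28 mm tall, lying; origin at the centre of its underside. Leave alone.
There are look-alikes about, which are no part of the job. Several things have the shape of the switch_box; the one meant has the colours described above.

How it is judged:
On the way, in this order (a step that is already met when the one before it is completed fails the run):
1. the air gate stays fully open, past the half-open catch (value of joint air_gate above 0.081 m and velocity of joint air_gate below 0.02 m/s), for 0.2 s.
2. the start button is pressed down (value of joint start_button above 0.0045 m and value of joint air_gate above 0.081 m), for 0.05 s.
At the end, for the whole second after the job is handed in: The air gate is fully open (joint above 0.081 m of 0.088), the start button has been pressed and is up again (below 2 mm), and each loose thing is within 30 mm of where it was (value of joint air_gate above 0.081 m and value of joint start_button below 0.002 m and distance of each of rivet_tin, steel_drift, handle_blank from where it was at the start of the episode below 0.03 m); the robot touches nothing.
It fails at once if the start button is pressed while the gate is not fully open (value of joint start_button above 0.003 m and value of joint air_gate below 0.078 m).
It fails at once if the handle is pinched: the fingers press on both cheeks at once (contact force between the fingers and rear_cheek above 2 N and contact force between the fingers and front_cheek above 2 N).
It fails at once if a loose tool or tin is pushed away, lifted or knocked over (distance of any of rivet_tin, steel_drift, handle_blank from where it was at the start of the episode above 0.03 m or angle between any of rivet_tin, steel_drift, handle_blank's own z axis and vertical above 0.5 rad).
It also fails if it takes over 40 s, if anything falls off the work surface, if the arm or the gripper's body presses on something with over 40 N, if the wrist force passes 120 N, or if a joint passes its speed limit or range.

## Working session

There is one attempt and no reset: what is moved stays moved. The work goes in short steps, Python scripts to look and compute and a tool call to move; the robot and the scene stay as the last step left them, time stands still between calls to the robot, and variables do not carry over. Pictures are saved under pics/ and viewed, about 8 in all and at most 12, crops included, and the job is handed in when it is done.

Besides the shell and the picture viewer there is one more tool, called after ">>>" as name(argument=value, ...) on one line, values as JSON. carry_out: Moves the arm, as the interface text tells. Its arguments: {"type":"object","properties":{"motion":{"type":"array","items":{"type":"array"}},"grip":{"type":"number"},"squeeze":{"type":"number"}},"required":["motion"]}

```bash
mkdir -p pics; cat > h.py <<'E'
import numpy as np, cv2
from bench import get_state, eyes, ticket
def snap(n,f):
    d=eyes.get_image(n); cv2.imwrite(f'pics/{f}.png',d['pixels']); np.savez(f'pics/{f}.npz',K=d['mtx'],T=d['extrinsics']); return d
def ray(f,u,v,z):
    d=np.load(f'pics/{f}.npz');r=d['T'][:3,:3]@np.linalg.solve(d['K'],[u,v,1.]);o=d['T'][:3,3]
    return o+r*(z-o[2])/r[2]
def proj(f,p):
    d=np.load(f'pics/{f}.npz');c=d['T'][:3,:3].T@(np.asarray(p)-d['T'][:3,3]);q=d['K']@c;return q[:2]/q[2]
E
python3 - <<'E'
from h import *
for n in('top','scene'):
    d=snap(n,n+'1');print(d['mtx'],d['extrinsics'])
print(get_state())
E
```

```text
[[376.18210503   0.         322.89703729]
 [  0.         376.18210503 196.85617148]
 [  0.           0.           1.        ]] [[ 0.00345656 -0.99065265  0.1363649   0.39215451]
 [-0.99974895 -0.00644233 -0.0214602  -0.0593674 ]
 [ 0.02213811 -0.13625649 -0.99042621  0.98175619]
 [ 0.          0.          0.          1.        ]]
[[364.53689793   0.         318.04065495]
 [  0.         364.53689793 199.06822597]
 [  0.           0.           1.        ]] [[ 0.82278836  0.44247625 -0.35669888  0.83345349]
 [ 0.5681322  -0.62303395  0.53763789 -0.62665997]
 [ 0.01565649 -0.64501431 -0.76401008  0.88878243]
 [ 0.          0.          0.          1.        ]]
{'time': 0.1, 'joint_positions': array([ 1.1240793 ,  0.32179246, -0.07007361,  1.4515466 ,  0.0226046 ,
        1.370786  , -0.0568961 ]), 'qd': array([-0.00027805, -0.00076825,  0.00034653, -0.00314437,  0.00092115,
       -0.00053818,  0.00040844]), 'joint_torque': array([-5.07657933e-04, -4.92573667e+01, -4.05867314e-01, -3.13399816e+01,
       -6.41218317e-02,  3.94750165e-02,  7.56522832e-05]), 'position': array([ 0.28877364, -0.58178527,  0.22154569]), 'tool_rot': array([-2.66936695e+00,  1.65494441e+00,  2.40863337e-03]), 'ft_force': array([-0.48527391, -0.52359848,  0.2822473 ]), 'torque': array([ 0.00077376,  0.00811968, -0.02354252]), 'grip_width': 0.9996141118185238}
```

View pics/top1.png

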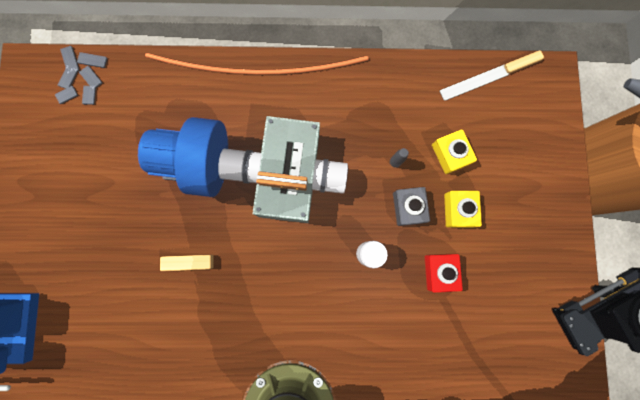

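View pics/scene1.png

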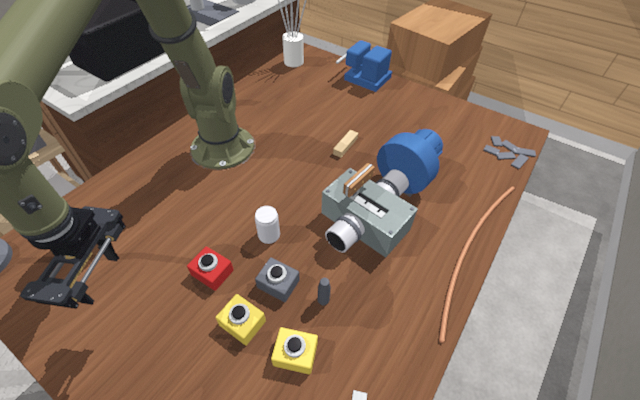

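The top view shows the gate box at about (287,170), with its handle at (282,181) on the robot's side. The dark switch box is at (412,207), between the tin at (372,254) and the drift at (400,158). I'll enlarge this part to read it more closely.

```bash
python3 - <<'E'
from h import *
im=cv2.imread('pics/top1.png')[105:275,240:440]
cv2.imwrite('pics/c1.png',cv2.resize(im,None,fx=3.5,fy=3.5,interpolation=cv2.INTER_CUBIC))
E
```

```text
(no output)
```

View pics/c1.png

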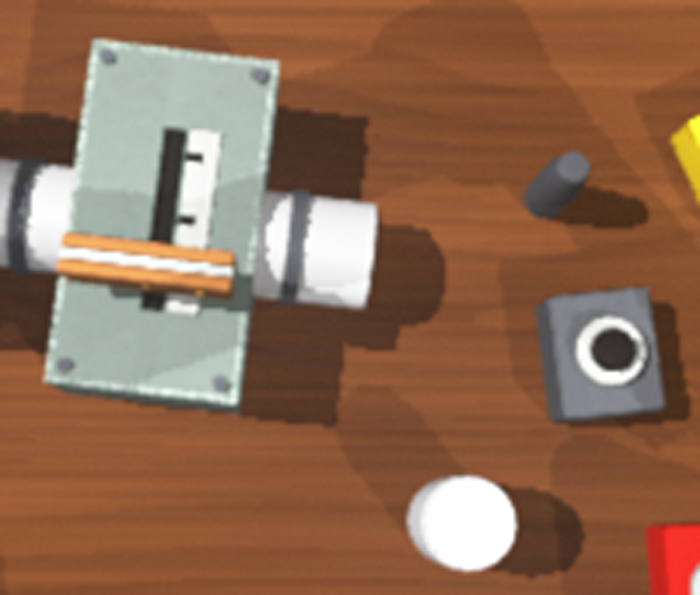

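The crop shows the box-top corners at (93,40), (278,62), (239,402) and (46,381). The handle top is centred at (147,263) and the button at (612,350). The tin top is at (467,523) and the drift top at (573,165).

```bash
python3 - <<'E'
from h import *
def P(u,v,z): return ray('top1',240+(u+.5)/3.5-.5,105+(v+.5)/3.5-.5,z)
C=[P(u,v,.1) for u,v in((93,40),(278,62),(239,402),(46,381))]
c=np.mean(C,0);print('corners',np.round(C,4),'centre',c)
for i in range(4): print(np.linalg.norm(C[i]-C[(i+1)%4]))
dx=(C[0]+C[1]-C[2]-C[3]);print('yaw',np.arctan2(dx[1],dx[0]));dy=C[0]+C[3]-C[1]-C[2];print('yaw y',np.arctan2(-dy[0],dy[1]))
h=P(147,263,.172);e1=P(61,252,.172);e2=P(233,272,.172);print('handle',h,e1,e2,np.linalg.norm(e1-e2),np.arctan2(-(e1-e2)[0],(e1-e2)[1]))
a=np.arctan2(dx[1],dx[0]);ex=np.array([np.cos(a),np.sin(a)]);print('handle along box',(h-c)[:2]@ex,(h-c)[:2]@[-ex[1],ex[0]])
for n,u,v,z in(('btn',612,350,.072),('tin',467,523,.1),('drift',573,165,.1)):
  p=P(u,v,z);print(n,p,proj('scene1',p))
print('handle in scene',proj('scene1',h),'centre',proj('scene1',c))
from scipy.spatial.transform import Rotation as R
s=get_state();print(R.from_rotvec(s['tool_rot']).as_matrix().round(3))
E
```

```text
corners [[ 0.7108  0.06    0.1   ]
 [ 0.6964 -0.0685  0.1   ]
 [ 0.4597 -0.0435  0.1   ]
 [ 0.4731  0.0857  0.1   ]] centre [0.5850258  0.00839661 0.1       ]
0.12933623130589053
0.2379973988611677
0.12991234089535061
0.23908543447663863
yaw -0.10639009456264224
yaw y -0.10756163947918058
handle [0.54065099 0.01323957 0.172     ] [0.54720985 0.06683703 0.172     ] [ 0.53535346 -0.04037931  0.172     ] 0.10786991544347004 -0.11013626039413997
handle along box -0.04463818486449522 0.00010343649487181997
btn [ 0.499629   -0.30345283  0.072     ] [276.75901203 269.74247111]
tin [ 0.38004413 -0.19561447  0.1       ] [266.61661847 213.55913292]
drift [ 0.62483064 -0.27269242  0.1       ] [325.22681039 281.41499212]
handle in scene [358.81276736 174.95045773] centre [368.88789261 200.19457703]
[[ 0.445 -0.896 -0.001]
 [-0.896 -0.445  0.002]
 [-0.002  0.    -1.   ]]
```

The measurements agree with the given data: the box measures 239 x 129.6 mm, and the handle sits at −44.6 mm along it with 0.1 mm lateral offset. Yaw is −0.107. I'll shut the fingers, rise, go behind the handle and turn the jaw axis along the box's y.

>>> carry_out(motion=[[[0,0,0.05],0],[[0.02,0.04,0.06],-0.03],[[0.04,0.08,0.06],-0.07],[[0.055,0.12,0.06],-0.11],[[0.07,0.16,0.06],-0.15],[[0.085,0.2,0.06],-0.19],[[0.1,0.24,0.06],-0.23],[[0.11,0.28,0.06],-0.27],[[0.125,0.32,0.06],-0.31],[[0.14,0.36,0.06],-0.35],[[0.15,0.4,0.06],-0.39],[[0.16,0.44,0.06],-0.43],[[0.17,0.48,0.06],-0.47],[[0.18,0.52,0.06],-0.51],[[0.19,0.56,0.06],-0.54],[[0.197,0.601,0.06],-0.567],[[0.197,0.601,0.06],-0.567],[[0.197,0.601,0.06],-0.567],[[0.197,0.601,0.06],-0.567]], grip=1)

```text
time: 2.0
position: [0.4858, 0.0173, 0.2822]
tool_rot: [2.098, -2.337, -0.0]
ft_force: [-0.2, -0.5, -0.9]
grip_width: 0.006
```

```bash
python3 - <<'E'
from h import *
from scipy.spatial.transform import Rotation as R
s=get_state();print(s['time'],s['position'],s['grip_width'],s['joint_positions'],R.from_rotvec(s['tool_rot']).as_matrix().round(3))
snap('wrist','w1')
E
```

```text
2.0 [0.48576304 0.01725525 0.28221727] 0.006097137947059877 [ 0.55220577 -0.03567423 -0.6200688   1.72946842 -0.0202224   1.44208042
 -1.74369009] [[-0.108 -0.994 -0.001]
 [-0.994  0.108 -0.001]
 [ 0.001  0.001 -1.   ]]
```

View pics/w1.png

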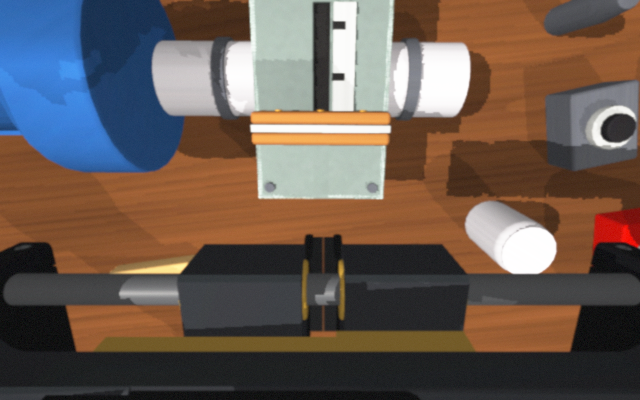

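The wrist view shows the shut fingertips at about (322,240), centred and square behind the handle at (320,128), with free space below. Going down.

>>> carry_out(motion=[[[0,0,-0.04],0],[[0,0,-0.08],0],[[0,0,-0.115],0],[[0,0.001,-0.135],0],[[0,0.001,-0.135],0],[[0,0.001,-0.135],0]])

```text
time: 2.65
position: [0.4863, 0.0188, 0.148]
tool_rot: [2.098, -2.338, 0.0]
ft_force: [0.6, 0.7, 1.2]
grip_width: 0.008
```

>>> carry_out(motion=[[[0.01,-0.001,0],0],[[0.02,-0.002,0],0],[[0.03,-0.003,0],0],[[0.035,-0.004,0],0],[[0.04,-0.004,0],0],[[0.045,-0.005,0],0],[[0.05,-0.005,0],0],[[0.055,-0.006,0],0],[[0.06,-0.006,0],0],[[0.065,-0.007,0],0],[[0.07,-0.0075,0],0],[[0.075,-0.008,0],0],[[0.08,-0.0085,0],0]])

```text
time: 3.95
position: [0.566, 0.0111, 0.1475]
tool_rot: [2.1, -2.336, -0.001]
ft_force: [-4.9, 0.3, 3.0]
grip_width: 0.005
```

>>> carry_out(motion=[[[0.005,-0.0005,0],0],[[0.01,-0.001,0],0],[[0.015,-0.0015,0],0],[[0.02,-0.002,0],0],[[0.024,-0.0025,0],0],[[0.028,-0.003,0],0],[[0.032,-0.0035,0],0],[[0.036,-0.004,0],0],[[0.038,-0.004,0],0],[[0.038,-0.004,0],0]])

```text
time: 4.95
position: [0.6042, 0.0073, 0.1475]
tool_rot: [2.1, -2.336, -0.0]
ft_force: [-0.4, -0.2, -0.4]
grip_width: 0.009
```

```bash
python3 - <<'E'
from h import *
s=get_state();print(s['position'],s['ft_force'])
d=snap('top','t2');snap('scene','s2')
a=cv2.imread('pics/t2.png')[105:235,230:400];b=cv2.imread('pics/s2.png')[120:280,290:450]
f=lambda i:cv2.resize(i,(400,400*i.shape[0]//i.shape[1]),interpolation=cv2.INTER_CUBIC)
a,b=f(a),f(b);o=np.zeros((420,800,3),np.uint8);o[:a.shape[0],:400]=a;o[:b.shape[0],400:]=b;cv2.imwrite('pics/c2.png',o)
E
```

```text
[0.60423086 0.00732185 0.14750087] [-0.38512843 -0.24595051 -0.35596225]
```

View pics/c2.png

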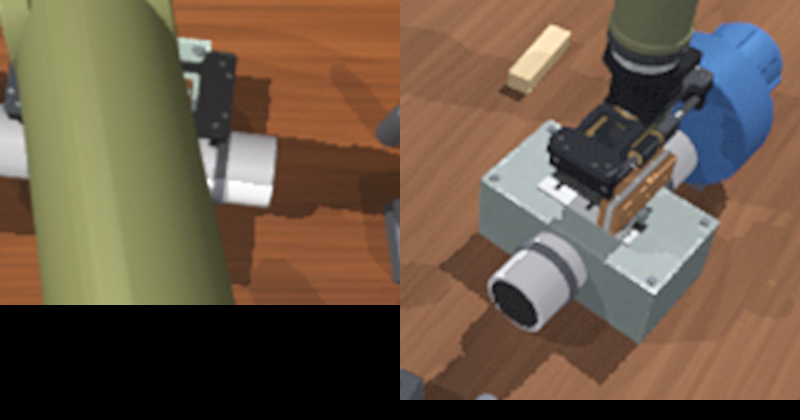

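The arm hides the top view. In the scene view the handle is well forward in its slot, and the push force has dropped to about 0, so it probably snapped over. I'll back off and check with the wrist camera.

>>> carry_out(motion=[[[-0.02,0.002,0],0],[[-0.05,0.005,0],0],[[-0.08,0.008,0.02],0],[[-0.1,0.01,0.06],0],[[-0.105,0.01,0.1],0],[[-0.105,0.01,0.135],0],[[-0.105,0.01,0.135],0],[[-0.105,0.01,0.135],0]])

```text
time: 5.85
position: [0.4993, 0.0174, 0.2833]
tool_rot: [-2.1, 2.335, -0.003]
ft_force: [-0.9, 0.1, -0.3]
grip_width: 0.008
```

```bash
python3 - <<'E'
from h import *
snap('wrist','w2')
ex=np.array([.9943,-.1067]);c=np.array([.585,.0084])
for q in(0,.044,.081,.088):
  p=c+ex*(-.044+q); print(q,proj('w2',[*p,.172]),proj('w1',[*p,.172]))
E
```

```text
0 [322.31265961 146.22224649] [320.18494931 128.83646141]
0.044 [322.30696218  88.30077116] [319.96915969  68.97527008]
0.081 [322.30174897  35.30205833] [319.77122133  14.06611583]
0.088 [322.30071511  24.79163498] [319.7319116    3.16138701]
```

View pics/w2.png

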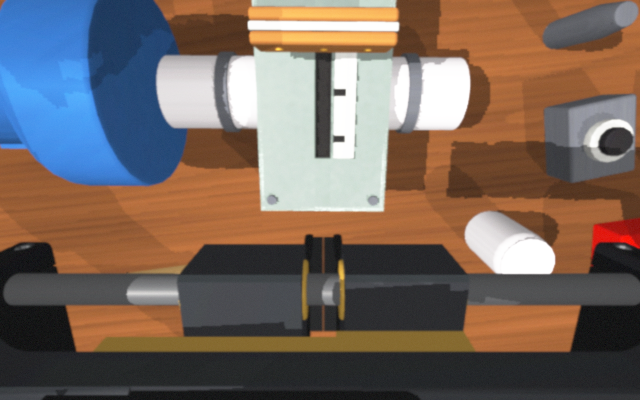

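The wrist view shows the white centreline of the handle at row 26. The prediction for 0.088 is row 25, so the gate is fully open. Next I go above the button, stopping 60 mm over it.

>>> carry_out(motion=[[[0,-0.04,0],0],[[0,-0.08,0],0],[[0,-0.12,0],0],[[0,-0.16,0],0],[[0,-0.2,0],0],[[0,-0.24,0],0],[[0,-0.28,0],0],[[0,-0.31,-0.02],0],[[0,-0.321,-0.06],0],[[0,-0.321,-0.1],0],[[0,-0.321,-0.13],0],[[0,-0.321,-0.15],0],[[0,-0.321,-0.15],0],[[0,-0.321,-0.15],0]])

```text
time: 7.3
position: [0.4985, -0.3032, 0.1316]
tool_rot: [2.1, -2.336, -0.004]
ft_force: [-0.1, -0.7, 0.2]
grip_width: 0.002
```

```bash
python3 - <<'E'
from h import *
b=ray('w2',616,141,.072);print('btn from w2',b);s=get_state();print(s['position'])
snap('wrist','w3');snap('scene','s3');print(proj('w3',[.4996,-.3035,.072]),proj('w3',s['position']),proj('s3',s['position']),proj('s3',[.4996,-.3035,.072]))
a=cv2.imread('pics/w3.png')[:,120:520];b=cv2.imread('pics/s3.png')[170:330,200:360]
cv2.imwrite('pics/c3.png',np.hstack([a,cv2.resize(b,(400,400),interpolation=cv2.INTER_CUBIC)]))
E
```

```text
btn from w2 [ 0.50107643 -0.30340424  0.072     ]
[ 0.49848544 -0.30321929  0.13161228]
[322.97733272 215.10383883] [322.55669524 253.70640476] [274.68010092 257.04194723] [276.73819332 269.75021093]
```

View pics/c3.png

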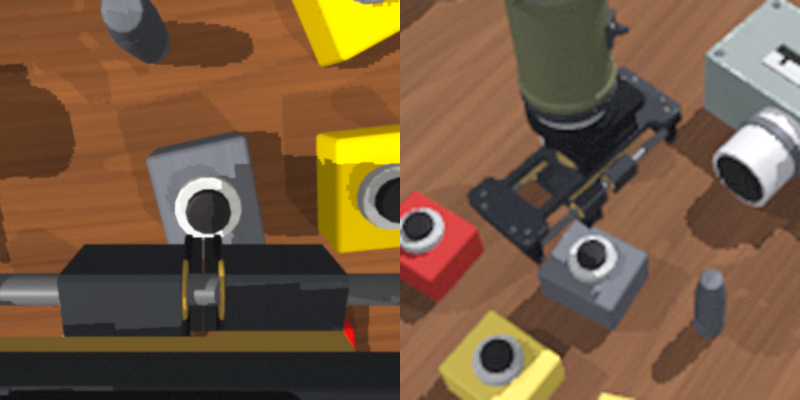

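The wrist view puts the button at (328,211), a few mm from the prediction. I'll correct by (+2, −3) mm and press down in small steps.

>>> carry_out(motion=[[[0.002,-0.003,-0.03],0],[[0.002,-0.003,-0.05],0],[[0.002,-0.003,-0.056],0],[[0.002,-0.003,-0.059],0],[[0.002,-0.003,-0.061],0],[[0.002,-0.003,-0.063],0],[[0.002,-0.003,-0.065],0],[[0.002,-0.003,-0.065],0]])

```text
time: 8.2
position: [0.502, -0.3072, 0.0686]
tool_rot: [-2.1, 2.336, -0.004]
ft_force: [0.5, -0.3, 3.7]
grip_width: 0.0
```

>>> carry_out(motion=[[[0,0,-0.001],0],[[0,0,-0.002],0],[[0,0,-0.003],0],[[0,0,-0.004],0],[[0,0,-0.005],0],[[0,0,-0.005],0]])

```text
time: 8.8
position: [0.5021, -0.3072, 0.0662]
tool_rot: [2.101, -2.336, 0.004]
ft_force: [-4.9, 3.5, 20.3]
grip_width: 0.007
```

At z = 0.0662 the force is 20 N, well over the spring's 5 N, so the button is on its stop. Lifting clear.

>>> carry_out(motion=[[[0,0,0.01],0],[[0,0,0.04],0],[[0,0,0.08],0],[[0,0,0.12],0],[[0,0,0.16],0],[[0,0,0.18],0],[[0,0,0.18],0],[[0,0,0.18],0]])

```text
time: 9.6
position: [0.5004, -0.3065, 0.2416]
tool_rot: [2.1, -2.336, -0.002]
ft_force: [0.1, -0.5, -0.5]
grip_width: 0.003
```

```bash
python3 - <<'E'
from h import *
s=get_state();print(s['position'],s['ft_force'])
snap('top','t4');snap('scene','s4')
a=cv2.imread('pics/t4.png')[100:300,150:470];b=cv2.imread('pics/s4.png')[100:380,180:460]
b=cv2.resize(b,(400,400));a=cv2.resize(a,(400,250));o=np.zeros((400,800,3),np.uint8);o[:250,:400]=a;o[:,400:]=b;cv2.imwrite('pics/c4.png',o)
E
```

```text
[ 0.50040608 -0.30654623  0.24157751] [ 0.06874798 -0.49983932 -0.50456984]
```

View pics/c4.png

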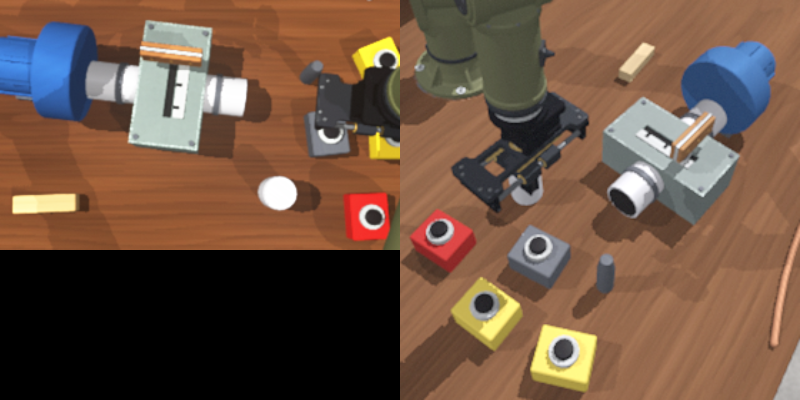

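The handle is at the far end, at (172,52) in the crop, and the button on the dark box is up, at (538,245). The tin, drift and blank are standing or lying as before, and the arm is clear. Handing in.

```bash
python3 -c "
from h import *
print(ticket.close_job())"
```

```text
the job is handed in; nothing more can be done
None
```

I pushed the air gate fully open, then pressed the start button on the dark steel switch box and let it come up. The job was handed in at about 9.7 s; handing in gives no verdict.

- **Gate:** I pushed on the rear cheek only, with shut fingers. After I let go, the wrist image put the handle at about 0.087 m of 0.088. It still showed at the far end in the last pictures.
- **Button:** It went down about 6 mm, to TCP height 0.0662 m, with 20 N on the tool, so it was on its stop. By eye, the last scene view shows it up again. My measurements put its centre up to about 3 mm apart, well within the 32 mm button.
- **Loose things:** By eye, the tin, drift and blank look unmoved in the last pictures. I did not measure their positions again.
- **Robot:** It ended clear of everything, with about 0.5 N on the tool.

No check failed.

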